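Light up the truck's fuse box and draw the fuse carrier

ROBOT

A 7-joint arm with a two-finger parallel gripper is mounted at the origin on the work surface. World frame = base frame: x ahead of the robot, y to its left, z up, the work surface at z = 0. Lengths are in mm, angles in rad, forces in N, time in s.
With the tool pointing down it reaches from about 375 to 925 mm from the base axis. Payload 3.1 kg.
Tool frame: the origin (TCP) lies midway between the tips of the shut fingers; the grasp point (between the pads) lies 19 mm behind it; z points along the fingers, y is the line along which they close (so a half turn about z gives the same grasp; the last joint's range is limited). The gripper opens to 85 mm and grips with 20 to 120 N. Pads are 22 mm wide; open, the fingers measure 114 mm over their backs; the gripper's body (76 mm by 85 mm) begins 54 mm behind the grasp point. The pads swing forward as they close: fully open they stand 13 mm farther back than shut.
Start: joints at [1.067, 0.383, 0.044, 1.598, -0.018, 1.161, -0.05], TCP at [256.609, -597.206, 231.269] pointing down, gripper open.
Joint ranges: [-2.61, 2.61], [-0.41, 2.15], [-1.48, 1.57], [0, 2.5], [-1.57, 4.71], [0.05, 1.97], [-2.85, 2.85]. Speed limits (rad/s): [2.79, 2.79, 3.14, 3.14, 3.14, 3.14, 3.14].

INTERFACE

Orientations are given as a unit quaternion [x, y, z, w].
In Python, from rig import ctrl gives the robot as it stands. Calls block until the motion is done:
- ctrl.goto(position, orientation): joint-space move of the TCP to a pose.
- ctrl.movel(position, v=150, rotation=None): straight line of the TCP; rotation=None keeps the orientation; v is the mean speed in mm/s.
- ctrl.movej(angles): joint-space move.
- ctrl.let_go() and ctrl.clamp(strength=None): open the fingers fully, or close them until they stop; strength is the grip in N (None keeps the last).
- ctrl.hold(seconds).
- ctrl.solve_ik(position, orientation): joint angles nearest the present ones, or None.
- ctrl.capture(name): name is "scene" or "top"; returns a dict with "pixels" (384x512x3 uint8, red, green, blue), "K" (3x3 intrinsics, pixels), "extrinsics" (4x4, takes a point from world to camera coordinates). Camera axes: x right, y down, z forward; pixel columns grow to the right and rows downward; lengths in mm; the calibration is good to about 2 mm. A picture is of the moment at which its call begins. There is no depth.
A pose or a line that the arm cannot do raises ctrl.Unreachable and nothing moves.
- ctrl.finish_job(): hands the job in; it is judged then, once.
Readings, each from a call of its own:
- ctrl.read_time(): time.
- ctrl.read_joint_positions(): joint angles.
- ctrl.read_joint_velocities(): joint speeds.
- ctrl.read_joint_efforts(): joint torques, N m.
- ctrl.read_tool_pos(): TCP position.
- ctrl.read_tool_rot(): TCP orientation.
- ctrl.read_contact_force(): force on the tool from outside, world axes, zero at the start.
- ctrl.read_ft_torque(): the same for the moment, N m.
- ctrl.read_opening(): finger opening in mm.
- ctrl.read_grasp_force(): force on a finger pad.
Only numpy, scipy, OpenCV 4.12 (cv2) and the standard library are available. Lean on these libraries where they do the work, as an engineer would, in place of code of your own. Each camera call takes 0.05 s, during which the arm holds its last target. There are 200 camera calls.

TASK

Lift the lantern by its handle off its charging stand and set it down upright on the bench close beside the fuse box (no more than a hand's breadth from it), lowering it all the way before you let go. Then pinch the two side catches of the fuse carrier together, draw the carrier straight up out of the fuse box and finish while still holding it pinched, upright and still, about a hand's breadth above the box. Leave everything else lying where it is.

Things in the scene. Friction and masses are not known exactly. Their poses are not given: they have to be found in the camera images.
- fuse_box: grey fuse box fixed to the bench, 150 (its x) x 120 (its y) x 48 mm high, with small relays and fuses up to 60 mm above the bench along its two x ends; a well in its middle holds the fuse carrier. Origin at centre of underside, z up. On the left or the right, turned up to 0.5 rad
- carrier: black plastic fuse carrier, about 200 g, 92 mm tall, its underside 8 mm above the bench in the well (2 mm play all round). Foot 56 (x) x 50 (y) x 20 mm, above it a slab 56 x 28 mm up to 86 mm; a sprung grey catch strip at its +y and -y side, hooked under the well's edge: it lifts only with both pressed in. Origin at centre of underside, z up; seated, it has the box's yaw
- carrier_grip (a point): midway between the catches, 72 mm above the carrier's underside (seated: 80 mm above the bench, 32 mm above the box's top): pinch here along the carrier's y axis. The strips reach 20 mm above it and down past the box's top, each 26 mm wide (x); outer faces 50 mm apart when free, 37 mm when fully pressed
- catch_left (a joint): how far the +y catch is pressed in, m: 0 free, 0.0065 fully in (hard stop); spring takes 3 N to start and 9.5 N fully in; its hook is free of the box's edge from about 0.004 on when the carrier is centred, 0.006 at most
- catch_right (a joint): the same for the -y catch
- stand: grey round charging stand fixed to the bench, 108 mm across, 50 mm high; the lantern stands in its 10 mm deep recess (4 mm of play all round), underside 40 mm above the bench. A 30 mm plug juts out at its -x side. Origin at centre of underside; on the other side of the bench from the fuse box
- lantern: round battery lantern, white lens between a black foot and a grey cap, 350 to 650 g; foot 84 mm diameter, body 105 mm high; above it a bail handle. Origin at centre of underside, z up
- lantern_handle (a point): middle of the lantern's handle bar, 160 mm above its underside. The bar lies along the lantern's x axis, 18 mm thick, 72 mm between two thin uprights; 46 mm free below the bar: grip across it (fingers closing along the lantern's y axis)
- hub: wheel hub of dark steel, lying flat: flange 116 mm across, 50 mm high with studs; origin at centre of underside - a bystander, not to be moved
- bearing: steel bearing ring, 52 mm outer, 38 mm inner diameter, 12 mm high, lying flat; origin at centre of underside - a bystander, not to be moved
- bolt: hexagon bolt standing on its head, head 24 mm across, 49 mm tall; origin at centre of its underside - a bystander, not to be moved
- hammer: hammer with wooden handle lying on the bench, about 260 mm long, along its x axis - a bystander, not to be moved
- screwdriver: screwdriver lying on the bench, about 200 mm long, along its x axis - a bystander, not to be moved
- wrench: steel wrench lying on the bench, about 180 mm long, along its x axis - a bystander, not to be moved
- spray_can: upright spray can, 64 mm diameter, 160 mm tall; origin at centre of underside - a bystander, not to be moved

How it is judged (in metres and radians):
On the way, in this order (a step that is already met when the one before it is completed fails the run):
1. the lantern is lifted clear of its stand in the fingers (height (world z) of lantern above 0.06 m and contact force between the fingers and lantern above 1 N and z of carrier in the frame of fuse_box below 0.02 m), for 0.1 s.
2. the lantern, still in the fingers, is lowered to the bench close beside the fuse box (horizontal distance between lantern and fuse_box below 0.25 m and height (world z) of lantern below 0.012 m and contact force between the fingers and lantern above 1 N and z of carrier in the frame of fuse_box below 0.02 m), for 0.05 s.
3. the lantern stands released beside the fuse box, the carrier still in its well (horizontal distance between lantern and fuse_box below 0.25 m and height (world z) of lantern between -0.005 and 0.005 m and angle between lantern's own z axis and vertical below 0.1 rad and contact force between the fingers and lantern below 0.1 N and linear speed of lantern below 0.02 m/s and z of carrier in the frame of fuse_box below 0.02 m), for 0.2 s.
4. the carrier is drawn out with both catches pinched in (z of carrier in the frame of fuse_box above 0.078 m and height (world z) of carrier below 0.3 m and horizontal distance between carrier and fuse_box below 0.1 m and value of joint each of catch_left, catch_right above 0.0045 m and contact force between the fingers and carrier above 3 N and contact force between carrier and fuse_box below 0.1 N and angle between carrier's own z axis and vertical below 0.3 rad), for 0.2 s.
At the end, for the whole second after the job is handed in: Carrier held still in the fingers (over 3 N), both catches in 4.5 mm or more, within 0.3 rad of upright, underside 30 mm or more above the box top (below 0.30 m), within 100 mm sideways of the box; lantern released on the bench, upright within 0.1 rad, centre within 250 mm of the box centre (all of step 4 and horizontal distance between lantern and fuse_box below 0.25 m and height (world z) of lantern between -0.005 and 0.005 m and angle between lantern's own z axis and vertical below 0.1 rad and contact force between the fingers and lantern below 0.1 N and linear speed of lantern below 0.02 m/s and linear speed of carrier below 0.03 m/s); the arm keeps its last pose, push and grip.
It fails at once if one of the bystanders on the bench is moved more than 30 mm (distance of any of hub, bearing, bolt, hammer, screwdriver, wrench, spray_can from where it was at the start of the episode above 0.03 m).
It also fails if it takes over 58 s, if anything falls off the work surface, if the arm or the gripper's body presses on something with over 40 N, if the wrist force passes 120 N, or if a joint passes its speed limit or range.

## Working session

There is one attempt and no reset: what is moved stays moved. The work goes in short steps, each a Python script; the robot and the scene stay as the last script left them, time stands still between calls to the robot, and variables do not carry over. Pictures are saved under pics/ and viewed, at most 10 in all, crops included, and the job is handed in when it is done.

```bash
ls; mkdir -p pics; python3 - <<'E'
from rig import ctrl
import cv2,numpy as np
for n in("scene","top"):
    c=ctrl.capture(n); cv2.imwrite(f"pics/{n}0.png",cv2.resize(c["pixels"][:,:,::-1],(768,576),interpolation=cv2.INTER_CUBIC)); np.savez(f"{n}0.npz",**c)
    print(n,c["K"].tolist(),np.round(c["extrinsics"],3).tolist())
print(ctrl.read_tool_rot(),ctrl.read_time(),ctrl.read_opening())
E
```

```text
pics
scene [[487.459157283166, 0.0, 259.827578879054], [0.0, 487.459157283166, 188.53144518257903], [0.0, 0.0, 1.0]] [[0.824, 0.566, 0.023, -463.788], [0.353, -0.481, -0.803, -95.383], [-0.443, 0.669, -0.596, 1661.355], [0.0, 0.0, 0.0, 1.0]]
top [[391.0416310078333, 0.0, 254.3166487652328], [0.0, 391.0416310078333, 185.67422864766985], [0.0, 0.0, 1.0]] [[0.016, -1.0, 0.01, -30.193], [-0.995, -0.017, -0.1, 589.192], [0.101, -0.009, -0.995, 1244.998], [0.0, 0.0, 0.0, 1.0]]
[ 9.79475048e-01  2.01561882e-01 -2.89801667e-04 -1.16385838e-03] 0.1 85.17930432238606
```

View pics/scene0.png

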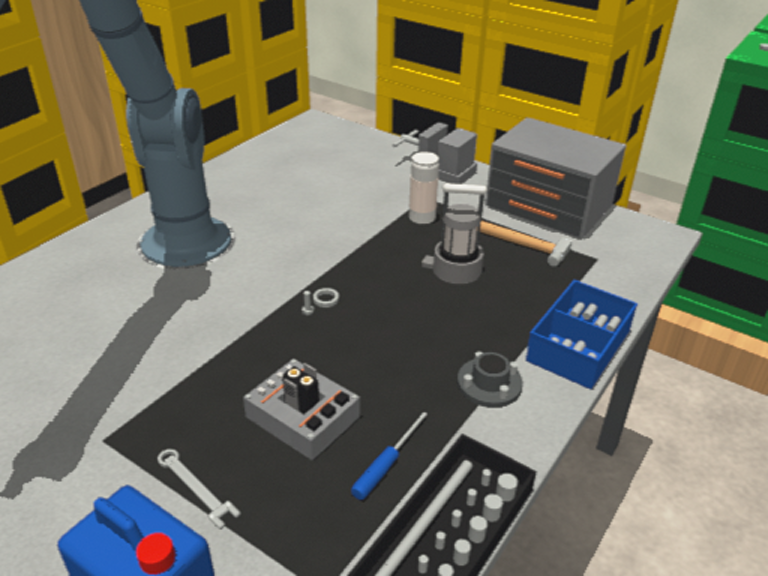

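View pics/top0.png

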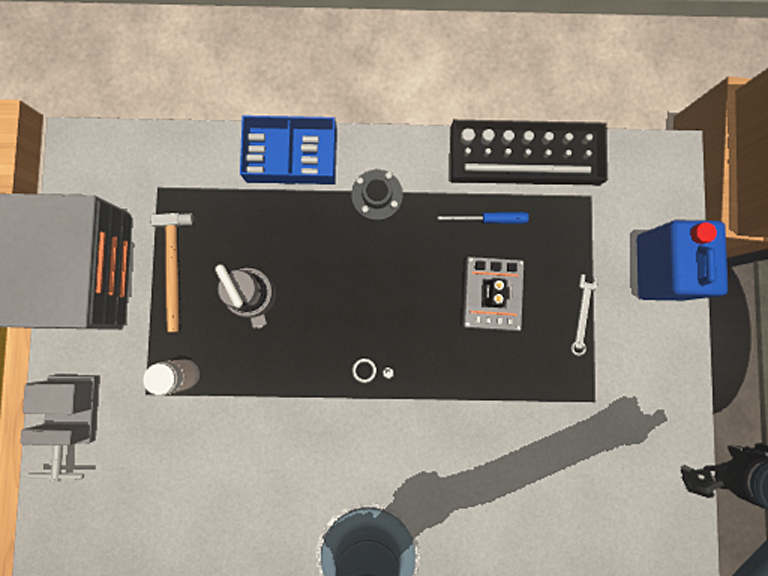

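The scene view shows the box at about (303,408), the lantern at (462,220) and its white bar at (465,188). The top view shows the box at (493,293), the handle bar from (222,268) to (238,303), and the stand at (245,292) with its plug at (260,322).

```bash
cat > h.py <<'E'
import cv2,numpy as np
def ray(c,uv):
    E=c["extrinsics"];R=E[:3,:3];o=-R.T@E[:3,3]
    d=R.T@np.linalg.inv(c["K"])@np.array([uv[0],uv[1],1.]);return o,d
def onz(c,uv,z):
    o,d=ray(c,uv);return o+d*(z-o[2])/d[2]
def proj(c,p):
    q=c["K"]@(c["extrinsics"][:3,:3]@np.array(p,float)+c["extrinsics"][:3,3]);return q[:2]/q[2]
def tri(c1,u1,c2,u2):
    o1,d1=ray(c1,u1);o2,d2=ray(c2,u2)
    s=np.linalg.lstsq(np.c_[d1,-d2],o2-o1,rcond=None)[0];a=o1+d1*s[0];b=o2+d2*s[1];return (a+b)/2,np.linalg.norm(a-b)
def blob(img,roi,f):
    x0,y0,x1,y1=roi;s=img[y0:y1,x0:x1].astype(int);m=f(s).astype(np.uint8)
    n,l,st,ce=cv2.connectedComponentsWithStats(m);k=1+np.argmax(st[1:,4])
    m=(l==k).astype(np.uint8);cn=max(cv2.findContours(m,0,cv2.CHAIN_APPROX_NONE)[0],key=len)
    return cn.reshape(-1,2)+[x0,y0],ce[k]+[x0,y0],st[k,4]
E
python3 - <<'E'
from h import *
t=dict(np.load("top0.npz"));s=dict(np.load("scene0.npz"))
gray=lambda lo:(lambda a:(a.min(2)>lo)&(a.max(2)-a.min(2)<25))
# box top outline on z=48
cn,ce,A=blob(t["pixels"],(300,160,360,228),gray(75))
P=np.array([onz(t,p,48)[:2] for p in cn],np.float32);r=cv2.minAreaRect(P);print("box",A,r,cv2.boundingRect(cn.astype(np.int32)))
print(cv2.boxPoints(r).tolist())
# bar
for n,c,roi in(("top",t,(140,168,170,212)),("scene",s,(290,117,330,135))):
    for lo in (170,190,205):
        cn,ce,A=blob(c["pixels"],roi,gray(lo))
        r=cv2.minAreaRect(cn.astype(np.float32));print(n,lo,A,ce,r)
        b=cv2.boxPoints(r);e=sorted([(np.linalg.norm(b[i]-b[(i+1)%4]),i) for i in range(2)])
        i=e[0][1];m1=(b[i]+b[(i+1)%4])/2;m2=(b[(i+2)%4]+b[(i+3)%4])/2
        a1,a2=onz(c,m1,204),onz(c,m2,204);print("  ends",m1,m2,a1,a2,np.linalg.norm(a1-a2),onz(c,ce,204),np.arctan2(*(a2-a1)[[1,0]]))
def view(n,c,roi):
    x0,y0,x1,y1=roi;return cv2.resize(c["pixels"][y0:y1,x0:x1,::-1],(400,400),interpolation=cv2.INTER_CUBIC)
V=np.hstack([view(0,t,(135,165,195,225)),view(0,t,(300,165,360,225))]);cv2.imwrite("pics/crop1.png",V)
V=np.hstack([view(0,s,(270,110,350,190)),view(0,s,(160,230,250,320))]);cv2.imwrite("pics/crop2.png",V)
E
```

```text
box 1214 ((560.757568359375, -260.682861328125), (122.20983123779297, 152.25975036621094), 87.17711639404297) (309, 171, 40, 50)
[[481.7107238769531, -317.9643249511719], [633.7857055664062, -325.4629211425781], [639.804443359375, -203.40139770507812], [487.72943115234375, -195.90280151367188]]
top 170 126 [152.03174603 190.48412698] ((152.15924072265625, 190.45858764648438), (29.52921485900879, 5.1077561378479), 61.38954162597656)
  ends [145.08917 177.49681] [159.22931 203.42036] [589.82132365 288.42766305 204.        ] [517.63989751 245.84045404 204.        ] 83.80828509971545 [553.5391971  267.42017901 204.        ] -2.608556821215547
top 190 120 [151.84166667 190.29166667] ((151.8440399169922, 190.35321044921875), (29.055545806884766, 4.266898155212402), 61.69924545288086)
  ends [144.95642 177.56192] [158.73166 203.1445 ] [589.63067665 288.79146398 204.        ] [518.38704237 247.25788766 204.        ] 82.4663166794404 [554.07103047 267.97411667 204.        ] -2.613782266536736
top 205 120 [151.84166667 190.29166667] ((151.8440399169922, 190.35321044921875), (29.055545806884766
[... 613 characters left out ...]
90 96 [309.80208333 124.26041667] ((309.51251220703125, 124.2506332397461), (27.11612892150879, 3.4456958770751953), 2.8624050617218018)
  ends [295.97137 123.57358] [323.05365 124.92769] [517.89123615 250.7529369  204.        ] [588.1027534  292.94322892 204.        ] 81.9126235357115 [553.76752133 272.34514143 204.        ] 0.5410830040093484
scene 205 84 [309.64285714 124.19047619] ((309.4907531738281, 124.1661605834961), (27.06937026977539, 3.0508511066436768), 3.1798300743103027)
  ends [295.9769  123.41539] [323.0046  124.91693] [517.3962826  251.60638347 204.        ] [587.95119277 292.91232638 204.        ] 81.75681175988609 [553.16320047 272.43155905 204.        ] 0.5296477372560445
```

View pics/crop1.png

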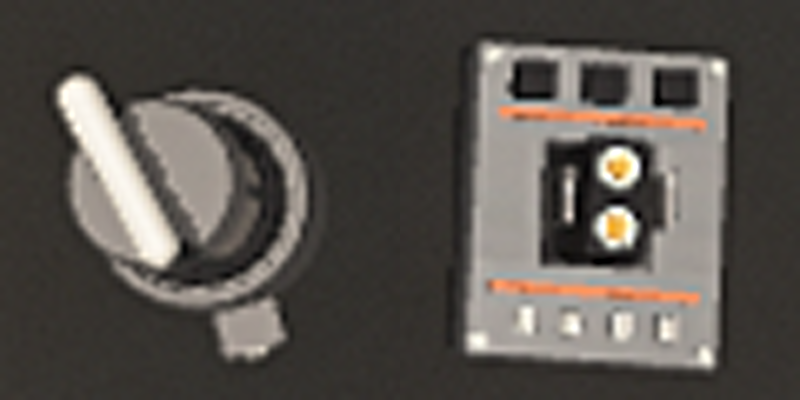

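View pics/crop2.png

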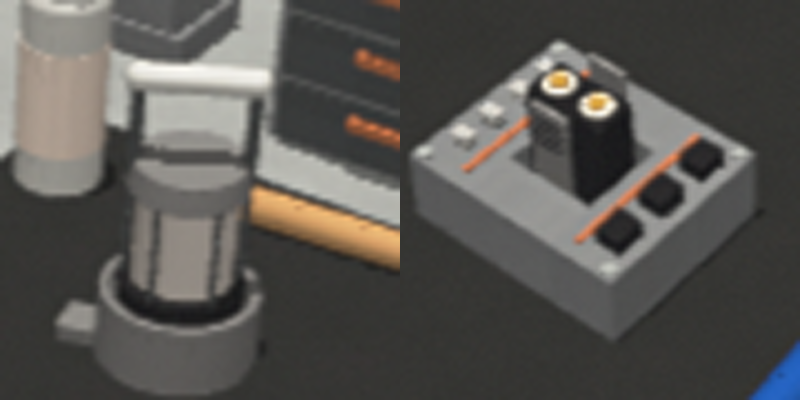

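The bar is about 82 mm long in both views (yaw 0.53, centre about (554,270)). The box measures 122x152, matching the given size. Next I cross-check the heights, then grasp the lantern.

```bash
cat >> h.py <<'E'
def down(a): return [np.cos(a/2),np.sin(a/2),0.,0.]
E
python3 - <<'E'
from h import *
from rig import ctrl
t=dict(np.load("top0.npz"));s=dict(np.load("scene0.npz"))
B,e=tri(t,(151.9,190.35),s,(309.6,124.2));print("bar",B,e)
print("carrier top",tri(t,(332.55,194.5),s,(200,251)), onz(t,(332.55,194.5),98))
for n,p in(("bolt",(388,372)),("bearing",(364,370)),("hub",(377,192)),("driver",(440,217)),("stand",(246,293))):print(n,onz(t,np.array(p)/1.5,20))
assert abs(B[2]-204)<12 and e<8
x,y=(B[:2]+[554,270])/2; print(x,y)
p=np.array(ctrl.read_tool_pos());ctrl.movel([p[0],p[1],330],v=250)
ctrl.goto([x,y,330],down(0.53))
ctrl.movel([x,y,181],v=150)
print(ctrl.read_contact_force(),ctrl.read_tool_pos(),ctrl.read_time())
c=ctrl.capture("scene");cv2.imwrite("pics/g1.png",cv2.resize(c["pixels"][90:210,240:400,::-1],(640,480)))
E
```

```text
bar [554.45288134 267.74628597 206.32775621] 1.7819931805319602
carrier top (array([ 561.15939971, -260.74285115,   95.65684539]), np.float64(3.7635044054838853)) [ 559.5210318  -261.46124956   98.        ]
bolt [388.31456268 -37.77965365  20.        ]
bearing [391.77176609  14.02007698  20.        ]
hub [783.70179708  -7.3631901   20.        ]
driver [ 729.80955454 -147.89134645   20.        ]
stand [553.78743588 274.29290967  20.        ]
554.2264406676751 268.8731429839994
[ 0.2840514   0.46974809 -0.17107886] [554.93927561 269.58940633 182.26935971] 4.9833
```

View pics/g1.png

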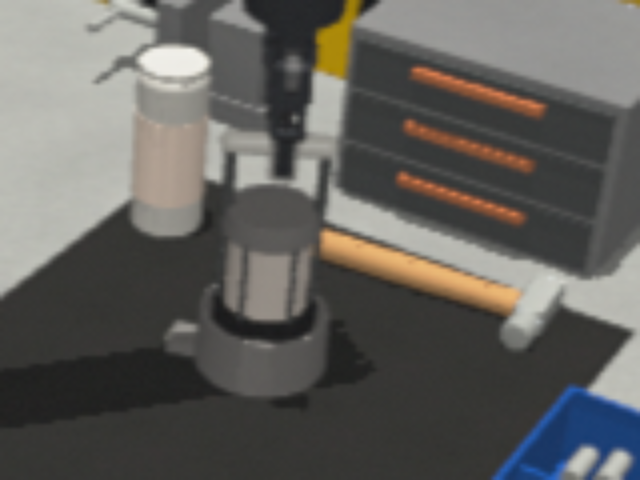

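The fingers straddle the bar's middle at about (283,150), with no contact. Next I clamp, lift and carry.

```bash
python3 - <<'E'
from h import *
from rig import ctrl
ctrl.clamp(70);ctrl.hold(0.2)
print("open",ctrl.read_opening(),ctrl.read_grasp_force(),ctrl.read_contact_force())
p=np.array(ctrl.read_tool_pos());print(p)
ctrl.movel([p[0],p[1],p[2]+15],v=40);ctrl.movel([p[0],p[1],p[2]+110],v=120);ctrl.hold(.2)
print("lift",ctrl.read_opening(),ctrl.read_grasp_force(),ctrl.read_contact_force(),ctrl.read_ft_torque())
ctrl.movel([565,-72,p[2]+110],v=130);ctrl.hold(.4)
ctrl.movel([565,-72,p[2]-40+15],v=100);ctrl.hold(.3)
print(ctrl.read_contact_force(),ctrl.read_tool_pos(),ctrl.read_opening(),ctrl.read_time())
c=ctrl.capture("scene");cv2.imwrite("pics/g2.png",cv2.resize(c["pixels"][150:330,150:390,::-1],(720,540)))
E
```

```text
open 16.001150731435125 68.18623781204224 [-0.15761178 -0.12567031  2.16968553]
[554.332977   269.07834394 181.28634957]
lift 15.593353987171941 68.20910096168518 [-0.26059565 -0.4368548  -4.8796662 ] [0.00361265 0.02198174 0.04005114]
[-0.38345032  0.25598397 -3.56415487] [565.17899215 -72.05240162 156.59772175] 16.177490083900935 12.525
```

View pics/g2.png

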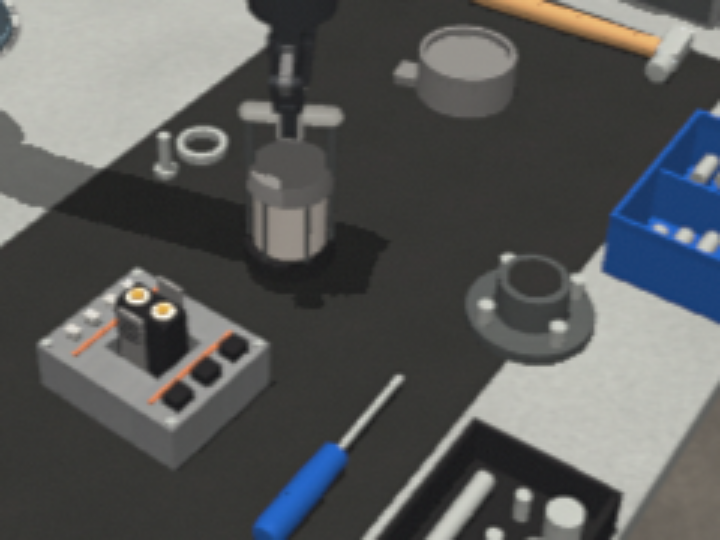

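The lantern hangs upright over free bench at about (290,200), with the carrier still seated at (150,320). Next I lower it to contact.

```bash
python3 - <<'E'
from h import *
from rig import ctrl
z=ctrl.read_tool_pos()[2]; ctrl.movel([565,-72,z-8],v=40);ctrl.hold(.3);z-=8
f0=ctrl.read_contact_force()[2]
for i in range(20):
    z-=1;ctrl.movel([565,-72,z],v=15);ctrl.hold(.1);f=ctrl.read_contact_force()[2]
    if f-f0>9:break
ctrl.hold(.3);print(z,f0,f,ctrl.read_contact_force(),ctrl.read_tool_pos(),ctrl.read_opening(),ctrl.read_grasp_force())
ctrl.let_go();ctrl.hold(.3);print(ctrl.read_contact_force(),ctrl.read_grasp_force())
ctrl.movel([565,-72,300],v=120);ctrl.goto([561,-261,300],down(-0.049));ctrl.hold(.2)
print(ctrl.read_tool_pos(),ctrl.read_joint_positions(),ctrl.read_time())
for n in("scene","top"):
    c=ctrl.capture(n);np.savez(f"{n}1.npz",**c)
    cv2.imwrite(f"pics/g3{n}.png",cv2.resize((c["pixels"][150:330,150:390] if n=="scene" else c["pixels"][120:264,220:412])[:,:,::-1],(720,540)))
E
```

```text
139.50928014393492 -2.8877005117995025 7.631041701499365 [-3.73811936  0.14469308  8.16091521] [565.92076681 -71.81249561 141.34174577] 15.895429314237274 69.54059958457947
[-0.52803591  0.80969634  0.38283227] 0.0
[ 561.89109805 -257.73872316  300.38081935] [ 0.98832547  0.3773523  -0.79710649  1.56591729  0.27513479  1.31456276
 -1.4580682 ] 20.1083
```

View pics/g3scene.png

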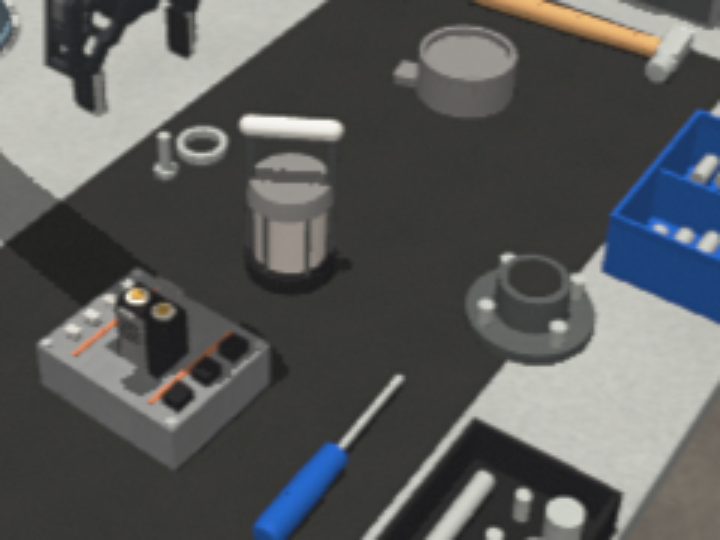

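The lantern stands upright and released at about (290,200), and the bystanders and carrier are undisturbed. Next I pinch the carrier and draw it up.

```bash
python3 - <<'E'
from h import *
from rig import ctrl
X,Y=561,-261
ctrl.movel([X,Y,130],v=120);ctrl.hold(.3);p=np.array(ctrl.read_tool_pos());print(p)
ctrl.movel([X,Y,62],v=60);ctrl.hold(.4);p=np.array(ctrl.read_tool_pos());print(p,ctrl.read_contact_force())
ctrl.clamp(60);ctrl.hold(.4)
p=np.array(ctrl.read_tool_pos());print(p,ctrl.read_opening(),ctrl.read_grasp_force(),ctrl.read_contact_force())
if ctrl.read_opening()<40:
    for dz in (4,8,12,20,30):
        ctrl.movel([p[0],p[1],p[2]+dz],v=25);ctrl.hold(.1)
        f=ctrl.read_contact_force();print(dz,f,ctrl.read_opening(),ctrl.read_tool_pos()[2])
        if f[2]<-30: break
print(ctrl.read_time());c=ctrl.capture("scene");cv2.imwrite("pics/g4.png",cv2.resize(c["pixels"][180:330,130:330,::-1],(720,540)))
E
```

```text
[ 561.17175268 -261.08456817  130.35405323]
[ 561.0525463  -261.0663147    62.12689209] [0.35650297 0.30682355 0.27444217]
[ 561.8150149  -260.74049866   64.63994247] 29.517081594515947 61.79442286491394 [-3.70033746  1.04988724 11.3686533 ]
4 [ 0.13147625 -0.52091645 -1.67582232] 29.590034984577315 67.95559794604705
8 [ 0.2197357   0.5076212  -2.83739871] 30.245864468346262 72.68887136539911
12 [ 0.42010861  0.36899608 -1.88102173] 29.46446672783909 76.73966481302449
20 [-0.57840277 -0.08942235 -2.11115605] 29.846598071171083 84.64423696274515
30 [ 0.02623914 -0.16273728 -1.98712612] 29.577297473400595 94.56188834016268
27.2667
```

View pics/g4.png

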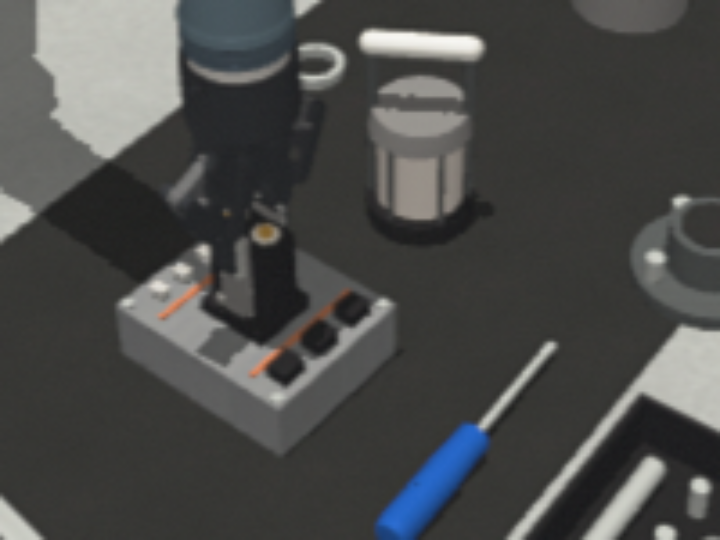

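The carrier is rising with the gripper: its foot shows just above the box top at about (255,310), and it looks upright. I'll go on up.

```bash
python3 - <<'E'
from h import *
from rig import ctrl
p=np.array(ctrl.read_tool_pos())
ctrl.movel([p[0],p[1],188],v=50);ctrl.hold(.8)
print(ctrl.read_tool_pos(),ctrl.read_opening(),ctrl.read_grasp_force(),ctrl.read_contact_force(),ctrl.read_ft_torque(),ctrl.read_time())
c=ctrl.capture("scene");cv2.imwrite("pics/g5.png",cv2.resize(c["pixels"][150:315,120:340,::-1],(720,540)))
E
```

```text
[ 561.63460268 -260.71729891  188.0047366 ] 29.65892046539556 59.53596532344818 [ 0.01464847 -0.1668521  -2.47925979] [ 0.02145459 -0.00504261 -0.01382185] 30.1333
```

View pics/g5.png

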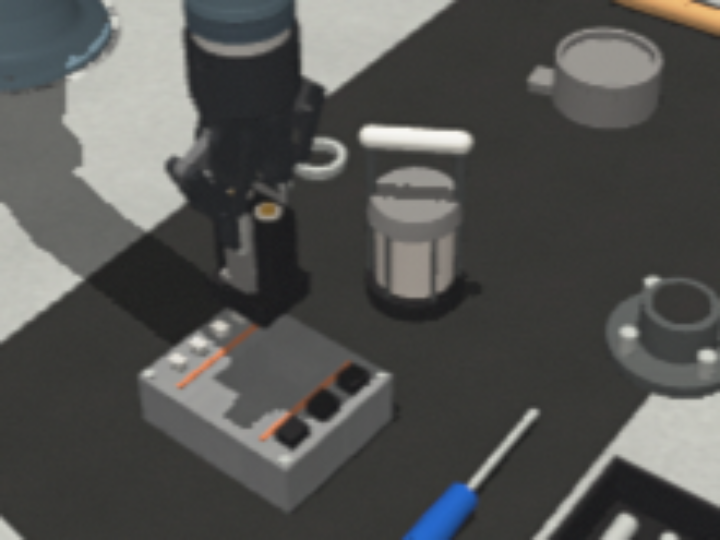

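The carrier hangs upright and clear of the box at about (265,260), the wrist carries about 2.5 N (its weight), and the lantern stands at (415,230). I'm handing in.

```bash
python3 -c "
from rig import ctrl
print(ctrl.finish_job())"
```

```text
the job is handed in; nothing more can be done
None
```

I handed the job in at about 30 s: the lantern stands upright and released about 190 mm from the fuse box centre, and the carrier is held pinched and upright about 80 mm above the box; `finish_job()` returned no verdict, and the fingers closed to 29.6 mm where 37 mm was expected, so full catch travel is inferred from the 60 N grip and the carrier's free release.

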